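Make up two loan kits and lid the box

ROBOT

A 6-joint arm with a two-finger parallel gripper is mounted at the origin on a cart in front of the work surface, level with it; the furniture and walls round the work are solid. World frame = base frame: x ahead of the robot, y to its left, z up, the work surface at z = 0. Lengths are in m, angles in rad, forces in N, time in s.
With the tool pointing down it reaches from about 0.4 to 0.925 m from the base axis. Payload 3.4 kg.
Tool frame: the origin (TCP) lies midway between the tips of the shut fingers; the grasp point (between the pads) lies 19 mm behind it; z points along the fingers, y is the line along which they close (so a half turn about z gives the same grasp; the last joint's range is limited). The gripper opens to 85 mm and grips with 20 to 120 N. Pads are 22 mm wide; open, the fingers measure 114 mm over their backs; the gripper's body (76 mm by 85 mm) begins 54 mm behind the grasp point. The pads swing forward as they close: fully open they stand 13 mm farther back than shut.
Start: joints at [1.105, 0.307, 1.506, -0, 1.328, -0.073], TCP at [0.22, 0.531, 0.231] pointing down, gripper open.
Joint ranges: [-3.12, 3.12], [-1.05, 2.28], [0.14, 2.33], [-1.42, 4.57], [0.1, 2.73], [-2.68, 2.68]. Speed limits (rad/s): [2.57, 2.57, 3.14, 3.14, 3.14, 3.14].

INTERFACE

Orientations are given as a unit quaternion [w, x, y, z].
In Python, from workcell import env gives the robot as it stands.
- The arm moves only by the tool play_rows, never from a script. Its argument "moves" is a list that holds one entry, the list of rows, each a list of 4 numbers: the shift along the tool's x, y, z in units of 0.1 m (1.0 is 0.1 m), then the turn about the tool's z in units of 45 degrees (1.0 is 45 degrees). In form: [[[tx, ty, tz, spin], ...]]. A call has 1 to 10 rows; each row shifts and turns the commanded pose from where the row before left it, along the tool's axes as they then stand; what a row does not reach is not made up. A row lasts 1/10 s, in which the tool goes at most 50 mm and 8.59 degrees, less where a joint would pass 70% of its speed; a pose out of reach is approached as far as the arm can. A call with a number of a shift or a turn outside -1 to 1 is refused whole. A call with a gripper value outside its range is refused whole. "jaw" is the finger opening in mm, from 0 to 85.4, set as the call begins (left out, the last holds). The fingers move at their own pace and stop on an object; "newtons" is the grip in N (left out, the last holds). Time passes only in rows, so rows that do not move let the fingers close. It gives the time, the measured TCP pose, the force, the opening and the grip force at its end, in the units of the state.
- env.observe(): the state, without advancing time (a new reading comes with each control period).
- env.get_image(name): name is "side" or "top" or "wrist"; returns a dict with "img" (480x640x3 uint8, red, green, blue), "depth" (480x640 float32, m along the optical axis (not along the pixel's ray), 0 where there is no reading), "intrinsics" (3x3 intrinsics, pixels), "world_to_cam" (4x4, takes a point from world to camera coordinates); the wrist camera has in their place "tool_from_camera" (4x4, takes a point from camera to tool coordinates, whose origin is the TCP and whose axes are the flange's). Camera axes: x right, y up, looking along -z (the intrinsics and any distortion apply to the point x, -y, -z); pixel columns grow to the right and rows downward; lengths in m; the calibration is good to about 2 mm. A picture is of the moment at which its call begins: read the wrist's pose just before it.
- env.finish_job(): hands the job in; it is judged then, once.
Trained networks look in the newest picture that a camera, given by its name, has taken for a name from the list of things; names that differ only in an ending like _2 or _b are one class to them, and where a whole thing is asked for, a point or a joint stands for the part that bears it (a point fixed in the world has none). Each returns a list of dicts, best first, with "conf" (0 to 1); they miss things now and then, are a little off and sometimes report something else, mostly with a low value. They report only what shows in the picture. A call takes as long as a camera call.
- env.spot_in(query, camera): "centre" ([column, row] in pixels, amid what is visible of it).
- env.cut_out(query, camera): "mask" (480x640 bool, what is visible of it) and "centre" ([column, row] in pixels, amid what is visible of it).
- env.mark_of(query, camera): "centre" ([column, row] in pixels: a listed point, or the origin of a listed thing).
The state is a dict: "time": time; "q": joint angles; "qd": joint speeds; "joint_efforts": joint torques, N m; "tcp_pos": TCP position; "tool_rot": TCP orientation; "wrist_force": force on the tool from outside, world axes, zero at the start; "moment": the same for the moment, N m; "width": opening from 0.0 (shut) to 1.0 (fully open); "finger_force": force on a finger pad.
Only numpy, scipy, OpenCV 4.12 (cv2) and the standard library are available. Lean on these libraries where they do the work, as an engineer would, in place of code of your own. Each camera call takes 0.05 s, during which the arm holds its last target. There are 200 camera calls.

TASK

Make up the two loan kits from the stock laid out along the front of the desk: the deep grey box gets one binder clip and the eraser, and the low two-compartment wooden tray gets the other binder clip and the roll of black tape, one thing to a compartment. Lay everything flat on the floor of its container, the same way up as it lies now and with nothing on top of anything else, then put the lift-off lid on the box so that it sits down flat all round. Leave the ink pad and the glue stick where they are.

Things in the scene. Friction and masses are not known exactly. Their poses are not given: they have to be found in the camera images.
- clip_a: Black binder clip lying on its side, 44 x 32 x 16 mm. Origin: centre of its underside, z up. Wire handles at x = -22 to -2 mm, black wedge body at x = -2 to 22 mm, 32 mm wide along y with flat upright ends at y = +-16 mm: grip it there, about 9 mm along +x from the origin. Same as clip_b; either may go in either kit.
- clip_b: A second binder clip, the same in every way as clip_a.
- eraser: White eraser in a blue card sleeve, a block 21 (x) x 46 (y) x 12 (z) mm, lying flat. Origin: centre of its underside, z up.
- tape_roll: Roll of black tape lying flat, a ring 54 mm across and 18 mm high, in the row of stock at the front (a like roll at the far right back, by the pen cup, is not meant). Origin: centre of its underside, z up.
- box_lid: Grey plastic lift-off lid of the box, right way up on the desk. Plate 172 (x) x 142 (y) x 5 mm; under it a locating rim 136 x 106 mm, 6 mm deep, enters the box with 8 mm play a side. Black bar grip on top, central: 60 mm along x, 14 wide along y, top 37 mm above the origin. Origin: centre of the locating rim's underside; plate at 6 to 11 mm. Seated, it is 30 mm above the box's origin.
- kit_box: Deep open grey plastic box, fixed to the desk, 160 (x) x 130 (y) x 36 (z) mm outside, walls and floor 4 mm thick (inside 152 x 122 mm). Origin: centre of its underside, z up, x along its long side.
- kit_tray: Low open tray of light wood, fixed to the desk, 160 (x) x 130 (y) x 18 (z) mm outside, walls and floor 4 mm thick; a 4 mm thick wall across its middle, along y at x = 0, its top 14 mm above the desk, makes two compartments of 74 (x) x 122 (y) mm, centred at x = +-39 mm. Origin: centre of its underside, z up.
- ink_pad: Red tin ink pad lying in the row of stock at the front, 60 (x) x 90 (y) x 15 mm; it belongs to no kit and stays. Origin: centre of its underside.
- glue_stick: Pale yellow glue stick standing upright to one side, 25 mm across and 91 mm high; it belongs to no kit and stays. Origin: centre of its underside.

How it is judged:
At the end, for the whole second after the job is handed in: A clip and the eraser lie flat (0.2 rad) on the floor of the box, the other clip and the tape roll on that of the tray, in different compartments (5 mm in height). The lid is seated on the box: 12 mm in x and y, 3.5 mm in height, tilt 0.035 rad, turn 0.25 rad, either way round. All at rest (x of eraser in the frame of kit_box between -0.075 and 0.075 m and y of eraser in the frame of kit_box between -0.06 and 0.06 m and z of eraser in the frame of kit_box between -0.002 and 0.009 m and angle between eraser's own z axis and vertical below 0.2 rad and z of box_lid in the frame of kit_box between 0.026 and 0.0335 m and angle between box_lid's own z axis and vertical below 0.035 rad and x of box_lid in the frame of kit_box between -0.012 and 0.012 m and y of box_lid in the frame of kit_box between -0.012 and 0.012 m and angle between the x axis of box_lid and the x axis of kit_box, either way round below 0.25 rad and linear speed of each of clip_a, clip_b, eraser, tape_roll, box_lid below 0.02 m/s and ((x of clip_a in the frame of kit_box between -0.075 and 0.075 m and y of clip_a in the frame of kit_box between -0.06 and 0.06 m and z of clip_a in the frame of kit_box between -0.002 and 0.009 m and angle between clip_a's own z axis and vertical below 0.2 rad and ((x of tape_roll in the frame of kit_tray between 0.02 and 0.075 m and y of tape_roll in the frame of kit_tray between -0.06 and 0.06 m and z of tape_roll in the frame of kit_tray between -0.002 and 0.009 m and angle between each of tape_roll, clip_b's own z axis and vertical below 0.2 rad and x of clip_b in the frame of kit_tray between -0.075 and -0.02 m and y of clip_b in the frame of kit_tray between -0.06 and 0.06 m and z of clip_b in the frame of kit_tray between -0.002 and 0.009 m) or (x of tape_roll in the frame of kit_tray between -0.075 and -0.02 m and y of tape_roll in the frame of kit_tray between -0.06 and 0.06 m and z of tape_roll in the frame of kit_tray between -0.002 and 0.009 m and angle between each of tape_roll, clip_b's own z axis and vertical below 0.2 rad and x of clip_b in the frame of kit_tray between 0.02 and 0.075 m and y of clip_b in the frame of kit_tray between -0.06 and 0.06 m and z of clip_b in the frame of kit_tray between -0.002 and 0.009 m))) or (x of clip_b in the frame of kit_box between -0.075 and 0.075 m and y of clip_b in the frame of kit_box between -0.06 and 0.06 m and z of clip_b in the frame of kit_box between -0.002 and 0.009 m and angle between clip_b's own z axis and vertical below 0.2 rad and ((x of tape_roll in the frame of kit_tray between 0.02 and 0.075 m and y of tape_roll in the frame of kit_tray between -0.06 and 0.06 m and z of tape_roll in the frame of kit_tray between -0.002 and 0.009 m and angle between each of tape_roll, clip_a's own z axis and vertical below 0.2 rad and x of clip_a in the frame of kit_tray between -0.075 and -0.02 m and y of clip_a in the frame of kit_tray between -0.06 and 0.06 m and z of clip_a in the frame of kit_tray between -0.002 and 0.009 m) or (x of tape_roll in the frame of kit_tray between -0.075 and -0.02 m and y of tape_roll in the frame of kit_tray between -0.06 and 0.06 m and z of tape_roll in the frame of kit_tray between -0.002 and 0.009 m and angle between each of tape_roll, clip_a's own z axis and vertical below 0.2 rad and x of clip_a in the frame of kit_tray between 0.02 and 0.075 m and y of clip_a in the frame of kit_tray between -0.06 and 0.06 m and z of clip_a in the frame of kit_tray between -0.002 and 0.009 m))))); the robot touches nothing.
It fails at once if the ink pad is shifted by more than 30 mm (distance of ink_pad from where it was at the start of the episode above 0.03 m).
It fails at once if the glue stick is knocked over or shifted by more than 30 mm (distance of glue_stick from where it was at the start of the episode above 0.03 m or angle between glue_stick's own z axis and vertical above 0.5 rad).
It also fails if it takes over 128 s, if anything falls off the work surface, if the arm or the gripper's body presses on something with over 40 N, if the wrist force passes 120 N, or if a joint passes its speed limit or range.

## Working session

There is one attempt and no reset: what is moved stays moved. The work goes in short steps, Python scripts to look and compute and a tool call to move; the robot and the scene stay as the last step left them, time stands still between calls to the robot, and variables do not carry over. Pictures are saved under pics/ and viewed, at most 14 in all, crops included, and the job is handed in when it is done.

Besides the shell and the picture viewer there is one more tool, called as name(argument=value, ...), one argument or row to a line, values as JSON. play_rows: Moves the arm, as the interface text tells. Its arguments: {"type":"object","properties":{"moves":{"type":"array"},"jaw":{"type":"number"},"newtons":{"type":"number"}},"required":["moves"]}

```bash
mkdir -p pics; ls
cat > h.py <<'E'
import numpy as np, cv2
from workcell import env
from scipy.spatial.transform import Rotation as R
def T():
    s=env.observe(); M=np.eye(4); q=s['tool_rot']; M[:3,:3]=R.from_quat([q[1],q[2],q[3],q[0]]).as_matrix(); M[:3,3]=s['tcp_pos']; return M
def shot(name):
    M=T(); d=env.get_image(name)
    d['c2w']=M@d['tool_from_camera'] if name=='wrist' else np.linalg.inv(d['world_to_cam'])
    return d
def cloud(d):
    K=d['intrinsics']; z=d['depth']; v,u=np.mgrid[:480,:640]
    P=np.stack([(u-K[0,2])/K[0,0]*z,-(v-K[1,2])/K[1,1]*z,-z,np.ones_like(z)],-1)
    return (P@d['c2w'].T)[...,:3]
def ray(d,px,z):
    K=d['intrinsics']; r=np.array([(px[0]-K[0,2])/K[0,0],-(px[1]-K[1,2])/K[1,1],-1.])
    r=d['c2w'][:3,:3]@r; o=d['c2w'][:3,3]; return o+r*(z-o[2])/r[2]
def save(d,f): cv2.imwrite('pics/'+f,d['img'][...,::-1])
E
python3 - <<'E'
from h import *
np.set_printoptions(precision=4,suppress=True)
print(env.observe())
for n in ['top','side','wrist']:
    d=shot(n); save(d,n+'0.png'); P=cloud(d); print(n,d['c2w'][:3,3],d['intrinsics'][0])
    for q in ['clip_a','eraser','tape_roll','box_lid','kit_box','kit_tray','ink_pad','glue_stick']:
        for r in env.cut_out(q,n)[:3]:
            m=r['mask']&(d['depth']>0); 
            if r['conf']<.3 or m.sum()<20: continue
            p=P[m]; zt=np.percentile(p[:,2],90); rect=cv2.minAreaRect(p[p[:,2]>zt-.006][:,:2].astype(np.float32)*1000)
            print(q,round(r['conf'],2),np.round(r['centre']),'med',np.median(p,0),'ztop',round(zt,4),np.round(rect[0],1),np.round(rect[1],1),round(rect[2],1))
E
```

```text
pics
{'time': 0.0, 'q': array([ 1.1045,  0.3076,  1.5077,  0.    ,  1.3284, -0.0735]), 'qd': array([ 0.001 ,  0.0008, -0.    , -0.0007, -0.0009, -0.0011]), 'joint_efforts': array([  0.0011, -45.7551, -25.1911,  -0.0004,   0.013 ,  -0.    ]), 'tcp_pos': array([0.2198, 0.5306, 0.2304]), 'tool_rot': array([-0.0003,  0.1952,  0.9808, -0.001 ]), 'wrist_force': array([ 0.0795, -1.1991, -0.2663]), 'moment': array([-0.0064, -0.044 ,  0.0195]), 'finger_force': 0.0, 'width': 0.9975216268284686}
top [0.3249 0.0092 1.7727] [592.1622   0.     322.523 ]
clip_a 0.42 [417. 282.] med [ 0.4051 -0.2643  0.0053] ztop 0.0163 [ 404.  -264.6] [17.5 33.2] 20.5
eraser 0.63 [228. 282.] med [0.4178 0.2968 0.0107] ztop 0.0165 [417.3 297.2] [46.8 19.3] 57.5
tape_roll 0.47 [327. 275.] med [0.4406 0.016  0.0171] ztop 0.0226 [441.8  16.5] [47.4 50.6] 88.6
box_lid 0.74 [410. 227.] med [ 0.5755 -0.2557  0.0106] ztop 0.0171 [ 575.9 -257.1] [170.3 141. ] 5.6
kit_box 0.9 [240. 223.] med [0.5934 0.2601 0.0046] ztop 0.0301 [591.9 259.2] [165.4 130.5] 12.5
kit_tray 0.67 [320. 213.] med [0.6219 0.0117 0.004 ] ztop 0.0137 [6
[... 594 characters left out ...]
med [ 0.5782 -0.2472  0.0114] ztop 0.0244 [ 578.5 -253.7] [24.6 55.7] 84.9
kit_box 0.66 [270. 292.] med [0.5998 0.2401 0.0143] ztop 0.0331 [584.  319.3] [161.5 258. ] 11.6
kit_tray 0.73 [261. 252.] med [0.624  0.0058 0.0052] ztop 0.0162 [624.6   9.8] [158.6 142.8] 0.5
ink_pad 0.89 [346. 274.] med [0.4263 0.1576 0.0148] ztop 0.0163 [425. 143.] [97. 60.] 78.8
ink_pad 0.39 [333. 249.] med [0.4463 0.03   0.0159] ztop 0.019 [445.   16.4] [60.7 50.1] 87.6
glue_stick 0.67 [279. 329.] med [0.5663 0.4663 0.0509] ztop 0.0894 [566.9 459.5] [22.  23.2] 52.8
wrist [0.1477 0.5617 0.3743] [378.142   0.    323.701]
eraser 0.83 [214. 422.] med [0.4179 0.3058 0.0117] ztop 0.0132 [420.3 301.6] [35.4 22.1] 51.5
```

Run:
```python
import cv2
a=cv2.imread('pics/top0.png')[170:320,140:470]
cv2.imwrite('pics/topc.png',cv2.resize(a,(792,360),interpolation=cv2.INTER_CUBIC))
```

```text
(no output)
```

View pics/topc.png

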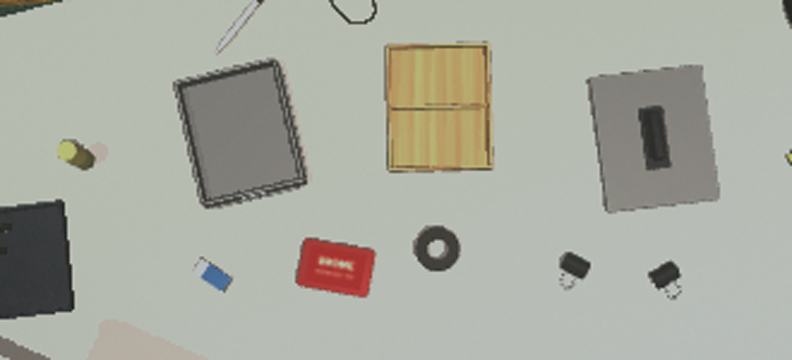

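View pics/side0.png

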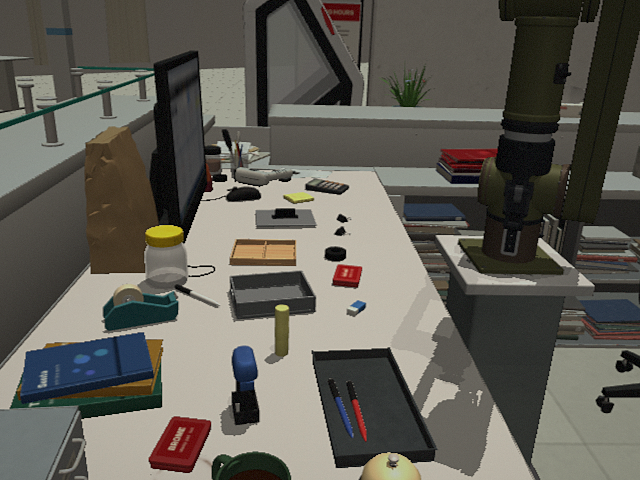

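```bash
cat >> h.py <<'E'
def go(x,y,z,phi=None):
    """units: spin first (45deg), then tool-axes shift (0.1 m)"""
    M=T(); p0=np.degrees(np.arctan2(M[1,1],M[0,1])); phi=p0 if phi is None else phi
    s=(p0-phi+180)%360-180; ph=np.radians(phi); d=np.array([x,y,z])-M[:3,3]
    ty=np.array([np.cos(ph),np.sin(ph),0]); tx=np.array([-np.sin(ph),np.cos(ph),0])
    print('phi',round(p0,1),'tcp',M[:3,3].round(4),'spin',round(s/45,3),'shift',np.round([d@tx*10,d@ty*10,-d[2]*10],3))
E
python3 - <<'E'
from h import *
d=env.get_image('wrist'); print(d['tool_from_camera'].round(3))
go(.40,.28,.23,-36)
E
```

```text
[[-0.     0.951  0.308  0.079]
 [ 1.     0.     0.     0.   ]
 [ 0.     0.308 -0.951 -0.143]
 [ 0.     0.     0.     1.   ]]
phi 67.5 tcp [0.2201 0.5312 0.2313] spin 2.3 shift [-0.975  2.932  0.013]
```

play_rows(
  moves=[
    [[0,0,0,0.18],[0,0,0,0.18],[0,0,0,0.18],[0,0,0,0.18],[0,0,0,0.18],[0,0,0,0.18],[0,0,0,0.18],[0,0,0,0.18],[0,0,0,0.18],[0,0,0,0.18]],
  ],
)

```text
time: 2.4
tcp_pos: [0.2201, 0.5312, 0.2313]
tool_rot: [-0.0, 0.787, 0.617, 0.0]
wrist_force: [-0.2, -0.4, -0.6]
width: 1.0
finger_force: 0.0
```

play_rows(
  moves=[
    [[0,0,0,0.17],[0,0,0,0.17],[0,0,0,0.16],[-0.12,0.4,0,0],[-0.12,0.4,0,0],[-0.12,0.4,0,0],[-0.12,0.4,0,0],[-0.12,0.4,0,0],[-0.12,0.4,0,0],[-0.12,0.4,0,0]],
  ],
)

```text
time: 3.4
tcp_pos: [0.3981, 0.2973, 0.2315]
tool_rot: [-0.0, 0.891, 0.454, 0.0]
wrist_force: [0.1, 0.6, -0.4]
width: 1.0
finger_force: 0.0
```

```bash
cat >> h.py <<'E'
def find(names,cams=('wrist','top'),dz=.006,mc=.3,f=None):
    for n in cams:
        d=shot(n); P=cloud(d)
        if f: save(d,f+n+'.png')
        for q in names:
            for r in env.cut_out(q,n)[:3]:
                m=r['mask']&(d['depth']>0)
                if r['conf']<mc or m.sum()<20: continue
                p=P[m]; zt=np.percentile(p[:,2],90); b=cv2.minAreaRect(p[p[:,2]>zt-dz][:,:2].astype(np.float32)*1000)
                print(n,q,round(r['conf'],2),np.round(r['centre']),'ztop',round(zt*1000,1),'med',np.median(p,0).round(3),'rect',np.round(b[0],1),np.round(b[1],1),round(b[2],1),'n',m.sum(),'desk',np.round(np.percentile(P[...,2][(abs(P[...,2])<.02)],50)*1000,1))
E
python3 - <<'E'
from h import *
go(.417,.297,.23,-36)
find(['eraser','kit_box','ink_pad'],('wrist',),f='e')
E
```

```text
phi -36.0 tcp [0.3981 0.2973 0.2315] spin 0.0 shift [0.109 0.155 0.015]
wrist eraser 0.67 [340. 190.] ztop 13.6 med [0.418 0.298 0.013] rect [417.8 296.9] [46.4 19.8] 54.7 n 1014 desk 0.3
wrist kit_box 0.97 [528. 108.] ztop 33.0 med [0.604 0.259 0.005] rect [592.2 258.8] [163.  130.7] 12.5 n 31839 desk 0.3
wrist ink_pad 0.63 [421. 294.] ztop 16.6 med [0.422 0.156 0.016] rect [432.2 188.1] [180.4  59.8] 78.7 n 3662 desk 0.3
```

play_rows(
  moves=[
    [[0.11,0.16,0.3,0],[0,0,0.35,0],[0,0,0.35,0],[0,0,0.35,0],[0,0,0.35,0],[0,0,0.3,0],[0,0,0.2,0],[0,0,0.06,0],[0,0,0,0],[0,0,0,0]],
  ],
  jaw=50,
  newtons=30,
)

```text
time: 4.6
tcp_pos: [0.417, 0.2992, 0.0061]
tool_rot: [-0.0, 0.891, 0.454, 0.001]
wrist_force: [0.3, 0.4, -0.0]
width: 0.584
finger_force: 0.0
```

play_rows(
  moves=[
    [[0,0,0,0],[0,0,0,0],[0,0,0,0],[0,0,0,0],[0,0,0,0],[0,0,0,0],[0,0,0,0]],
  ],
  jaw=5,
)

```text
time: 5.3
tcp_pos: [0.4175, 0.2987, 0.0066]
tool_rot: [-0.0, 0.891, 0.454, 0.001]
wrist_force: [-1.0, 0.1, 6.6]
width: 0.215
finger_force: 30.7
```

play_rows(
  moves=[
    [[0,0,-0.2,0],[0,0,-0.35,0],[0,0,-0.35,0],[0.06,0.2,-0.1,0],[0.1,0.35,0,0],[0.1,0.35,0,0],[0.1,0.35,0,0],[0.04,0.13,0,0],[0,0,0,0],[0,0,0,0]],
  ],
)

```text
time: 6.3
tcp_pos: [0.5502, 0.2492, 0.1049]
tool_rot: [-0.0, 0.891, 0.454, -0.001]
wrist_force: [0.6, 0.0, 0.6]
width: 0.217
finger_force: 30.0
```

Run:
```python
from h import *
print(env.observe()['width'],env.observe()['finger_force'])
go(.5531,.2501,.012)
find(['eraser','kit_box'],('top',),f='p')
```

```text
0.21738294551092466 29.955981373786926
phi -36.0 tcp [0.5502 0.2492 0.1049] spin 0.0 shift [0.024 0.018 0.929]
top kit_box 0.72 [255. 225.] ztop 34.0 med [0.586 0.219 0.005] rect [591.9 231.7] [133.4 184.6] 87.7 n 899 desk -0.3
top kit_box 0.64 [410. 227.] ztop 16.9 med [ 0.575 -0.256  0.01 ] rect [ 575.9 -256.6] [171.2 140.5] 5.6 n 2639 desk -0.3
```

play_rows(
  moves=[
    [[0.02,0.02,0.3,0],[0,0,0.3,0],[0,0,0.2,0],[0,0,0.1,0],[0,0,0.03,0],[0,0,0,0],[0,0,0,0]],
  ],
)

```text
time: 7.15
tcp_pos: [0.5553, 0.2503, 0.0134]
tool_rot: [0.0, 0.891, 0.454, 0.001]
wrist_force: [0.8, 1.1, -1.1]
width: 0.22
finger_force: 30.0
```

play_rows(
  moves=[
    [[0,0,0,0],[0,0,0,0],[0,0,0,0],[0,0,-0.1,0],[0,0,-0.3,0],[0,0,-0.4,0],[0,0,-0.4,0],[0,0,-0.4,0],[0,0,0,0]],
  ],
  jaw=40,
)

```text
time: 8.05
tcp_pos: [0.5588, 0.2514, 0.1799]
tool_rot: [0.001, 0.891, 0.454, 0.007]
wrist_force: [1.1, 0.3, -0.3]
width: 0.471
finger_force: 0.0
```

Run:
```python
from h import *
find(['eraser','kit_box'],('wrist',),f='p2')
go(.421,-.15,.17,72)
```

```text
wrist eraser 0.95 [321. 220.] ztop 17.5 med [0.556 0.251 0.017] rect [554.8 249.3] [46.4 19.7] 53.8 n 1301 desk 0.3
wrist kit_box 0.82 [356. 181.] ztop 35.1 med [0.602 0.262 0.005] rect [593.3 259. ] [164.  130.1] 12.5 n 34477 desk 0.3
phi -36.0 tcp [0.5543 0.2497 0.1728] spin -2.4 shift [ 0.032 -4.213  0.028]
```

Run:
```python
from h import *
go(.41,-.16,.20,-108)
```

```text
phi -36.0 tcp [0.5543 0.2497 0.1728] spin 1.6 shift [-0.106  4.342 -0.272]
```

play_rows(
  moves=[
    [[0,0,0,0.18],[0,0,0,0.18],[0,0,0,0.18],[0,0,0,0.18],[0,0,0,0.18],[0,0,0,0.18],[0,0,0,0.18],[0,0,0,0.18],[0,0,0,0.16]],
  ],
  jaw=60,
)

```text
time: 9.1
tcp_pos: [0.5531, 0.2492, 0.1701]
tool_rot: [0.001, 0.987, -0.159, -0.002]
wrist_force: [-0.3, 0.2, -0.1]
width: 0.7
finger_force: 0.0
```

play_rows(
  moves=[
    [[0,0.2,-0.1,0],[0,0.45,-0.2,0],[-0.02,0.5,0,0],[-0.02,0.5,0,0],[-0.02,0.5,0,0],[-0.02,0.5,0,0],[-0.02,0.5,0,0],[0,0.5,0,0],[0,0.45,0,0],[0,0.25,0,0]],
  ],
)

```text
time: 10.1
tcp_pos: [0.4077, -0.1633, 0.2017]
tool_rot: [0.0, 0.988, -0.157, -0.001]
wrist_force: [0.5, -0.4, -0.0]
width: 0.699
finger_force: 0.0
```

play_rows(
  moves=[
    [[0,0,0,0],[0,0,0,0]],
  ],
)

```text
time: 10.3
tcp_pos: [0.4093, -0.1608, 0.2018]
tool_rot: [-0.0, 0.988, -0.157, -0.001]
wrist_force: [0.6, 0.5, -0.3]
width: 0.7
finger_force: 0.0
```

Run:
```python
from h import *
find(['clip_a','tape_roll','box_lid','kit_tray'],('wrist',),f='c1')
d=shot('wrist')
for r in env.mark_of('clip_a','wrist')[:3]: print('mark',r['conf'],r['centre'],ray(d,r['centre'],0.))
P=cloud(d)
for r in env.cut_out('clip_a','wrist')[:2]:
    p=P[r['mask']]; t=p[p[:,2]>.009]; b=cv2.minAreaRect(t[:,:2].astype(np.float32)*1000); print('body',b, 'all',cv2.minAreaRect(p[:,:2].astype(np.float32)*1000))
save({'img':cv2.resize(d['img'][100:400,150:500],(700,600))},'c1c.png')
```

```text
wrist clip_a 0.81 [313. 195.] ztop 16.6 med [ 0.422 -0.156  0.011] rect [ 421.  -155.3] [31.5 13.7] 62.6 n 909 desk 0.3
wrist clip_a 0.77 [433. 177.] ztop 16.7 med [ 0.409 -0.264  0.011] rect [ 406.9 -264.8] [14.2 31.5] 27.1 n 961 desk 0.3
wrist tape_roll 0.63 [127. 232.] ztop 19.1 med [0.446 0.014 0.018] rect [444.   15.6] [53.5 54. ] 50.4 n 2965 desk 0.3
wrist box_lid 0.7 [380.  38.] ztop 12.6 med [ 0.522 -0.247  0.011] rect [ 536.3 -262. ] [ 89.2 141.8] 5.5 n 14614 desk 0.3
wrist kit_tray 0.71 [60. 70.] ztop 14.5 med [0.586 0.006 0.005] rect [583.8   9.8] [130.3  82.7] 89.9 n 17919 desk 0.3
mark 0.88 [442.1, 183.1] [ 0.39824199 -0.2689203   0.        ]
mark 0.63 [312.1, 206.0] [ 0.41449264 -0.14894721  0.        ]
body ((448.42864990234375, -170.71435546875), (32.00017166137695, 78.8946762084961), 60.39399337768555) all ((438.92108154296875, -162.0477294921875), (33.81605911254883, 104.27510833740234), 68.79718780517578)
body ((447.8318176269531, -233.82814025878906), (122.45841979980469, 32.98590087890625), 37.354190826416016) all ((439.2983703613281, -240.56983947753906), (144.0580291748047, 33.981605529785156), 37.102561950683594)
```

View pics/c1wrist.png

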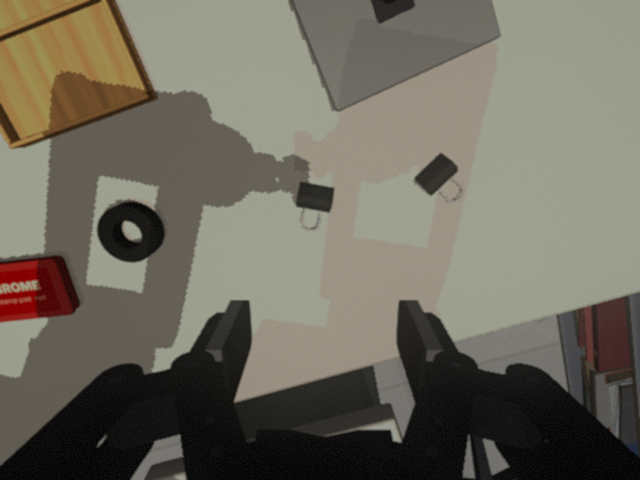

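Run:
```python
from h import *
go(.4205,-.155,.005,-117.4)
```

```text
phi -107.9 tcp [ 0.4109 -0.1599  0.2023] spin 0.211 shift [ 0.063 -0.087  1.973]
```

play_rows(
  moves=[
    [[0,0,0.1,0.11],[0,0,0.3,0.1],[0.06,-0.09,0.35,0],[0,0,0.35,0],[0,0,0.3,0],[0,0,0.3,0],[0,0,0.2,0],[0,0,0.07,0],[0,0,0,0],[0,0,0,0]],
  ],
)

```text
time: 11.7
tcp_pos: [0.4209, -0.1556, 0.0059]
tool_rot: [0.0, 0.971, -0.237, 0.001]
wrist_force: [-0.6, 0.9, -0.4]
width: 0.702
finger_force: 0.0
```

play_rows(
  moves=[
    [[0,0,0,0],[0,0,0,0],[0,0,0,0],[0,0,0,0],[0,0,0,0],[0,0,0,0],[0,0,0,0]],
  ],
  jaw=15,
)

```text
time: 12.4
tcp_pos: [0.421, -0.1558, 0.0065]
tool_rot: [0.0, 0.971, -0.237, 0.001]
wrist_force: [-1.3, 0.9, 4.7]
width: 0.36
finger_force: 29.3
```

play_rows(
  moves=[
    [[0,0,-0.2,0],[0,0,-0.35,0],[0,0,-0.4,0],[0,0,-0.3,-0.15],[0,0,-0.1,-0.15],[0,0,0,-0.15],[0,0,0,-0.15],[0,0,0,0],[0,0,0,0]],
  ],
)

```text
time: 13.3
tcp_pos: [0.4201, -0.1554, 0.1407]
tool_rot: [0.0, 1.0, -0.005, 0.0]
wrist_force: [-0.0, 0.6, 0.1]
width: 0.36
finger_force: 30.1
```

Run:
```python
from h import *
find(['kit_tray','tape_roll'],('top','side'))
go(.665,.011,.135)
```

```text
top kit_tray 0.86 [322. 214.] ztop 12.8 med [0.621 0.01  0.004] rect [621.7   9.3] [132.8 160.7] 89.7 n 2262 desk -0.4
top tape_roll 0.48 [323. 270.] ztop 22.6 med [0.443 0.016 0.017] rect [443.6  16.4] [47.5 47.7] 88.7 n 205 desk -0.4
phi -90.5 tcp [ 0.4201 -0.1553  0.1402] spin 0.0 shift [ 2.434 -1.684  0.052]
```

play_rows(
  moves=[
    [[0.2,-0.14,0,0],[0.36,-0.25,0,0],[0.36,-0.25,0,0],[0.36,-0.25,0,0],[0.36,-0.25,0,0],[0.36,-0.25,0,0],[0.25,-0.17,0,0],[0.18,-0.12,0,0],[0,0,0,0],[0,0,0,0]],
  ],
)

```text
time: 14.6
tcp_pos: [0.6639, 0.0108, 0.1395]
tool_rot: [0.0, 1.0, -0.004, -0.001]
wrist_force: [-1.0, 0.4, -0.5]
width: 0.365
finger_force: 30.1
```

Run:
```python
from h import *
find(['kit_tray','clip_a'],('wrist',),f='ct')
go(.665,.010,.0115)
```

```text
wrist kit_tray 0.97 [326. 239.] ztop 17.2 med [0.653 0.011 0.005] rect [622.7  10.5] [130.  160.5] 90.0 n 23399 desk 0.4
wrist clip_a 0.8 [324. 312.] ztop 149.4 med [0.668 0.011 0.143] rect [665.4  11.1] [31.  11.4] 88.3 n 4317 desk 0.4
phi -90.5 tcp [0.6632 0.0099 0.1401] spin 0.0 shift [ 1.800e-02 -1.000e-03  1.286e+00]
```

View pics/ctwrist.png

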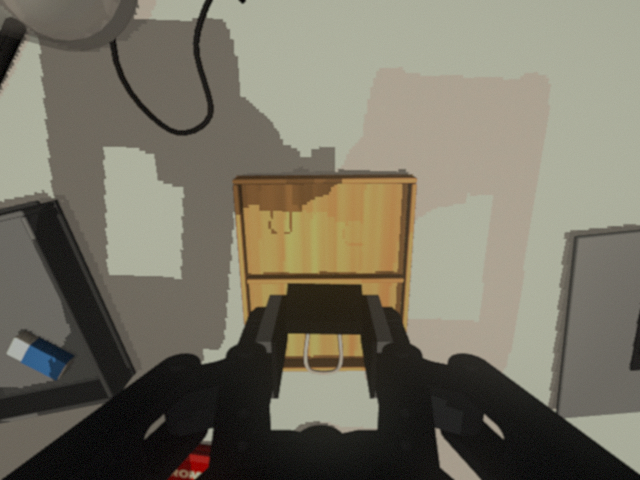

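play_rows(
  moves=[
    [[0.02,0,0.2,0],[0,0,0.35,0],[0,0,0.3,0],[0,0,0.25,0],[0,0,0.13,0],[0,0,0.06,0],[0,0,0,0],[0,0,0,0]],
  ],
)

```text
time: 15.55
tcp_pos: [0.6674, 0.0103, 0.0126]
tool_rot: [0.0, 1.0, -0.004, 0.001]
wrist_force: [-0.4, 0.2, 0.1]
width: 0.36
finger_force: 30.1
```

play_rows(
  moves=[
    [[0,0,0,0],[0,0,0,0],[0,0,0,0],[0,0,-0.1,0],[0,0,-0.3,0],[0,0,-0.4,0],[0,0,-0.4,0],[0,0,-0.3,0],[0,0,0,0]],
  ],
  jaw=52,
)

```text
time: 16.45
tcp_pos: [0.6703, 0.0106, 0.1682]
tool_rot: [0.0, 1.0, -0.004, 0.006]
wrist_force: [0.2, -0.1, -0.3]
width: 0.607
finger_force: 0.0
```

Run:
```python
from h import *
find(['kit_tray','clip_a','tape_roll'],('wrist',))
go(.444,.0157,.16)
```

```text
wrist kit_tray 0.61 [324. 266.] ztop 16.2 med [0.629 0.01  0.005] rect [622.9  10.7] [130.3 160.3] 89.8 n 25358 desk 0.4
wrist clip_a 0.89 [323. 223.] ztop 20.6 med [0.671 0.011 0.016] rect [667.2  11. ] [31.8 13.6] 89.9 n 1066 desk 0.4
wrist tape_roll 0.6 [325. 423.] ztop 18.8 med [0.467 0.015 0.014] rect [464.5  15.2] [15.6 45. ] 1.3 n 908 desk 0.4
phi -90.5 tcp [0.6654 0.0107 0.1604] spin 0.0 shift [-2.214 -0.032  0.004]
```

play_rows(
  moves=[
    [[-0.2,0,0,0],[-0.35,0,0,0],[-0.4,0,0,0],[-0.4,-0.03,0,0],[-0.4,0,0,0],[-0.3,0,0,0],[-0.16,0,0,0],[0,0,0,0],[0,0,0,0]],
  ],
  jaw=85,
)

```text
time: 17.55
tcp_pos: [0.4457, 0.0154, 0.1607]
tool_rot: [-0.0, 1.0, -0.004, -0.0]
wrist_force: [0.4, -0.2, -0.6]
width: 0.994
finger_force: 0.0
```

Run:
```python
from h import *
find(['tape_roll'],('wrist',))
go(.444,.0157,.006)
```

```text
wrist tape_roll 0.56 [322. 236.] ztop 19.2 med [0.445 0.016 0.018] rect [444.2  15.9] [53.4 52.8] 0.4 n 3120 desk 0.2
phi -90.5 tcp [0.4471 0.0153 0.1611] spin 0.0 shift [-0.031 -0.003  1.551]
```

play_rows(
  moves=[
    [[-0.03,0,0.2,0],[0,0,0.35,0],[0,0,0.35,0],[0,0,0.35,0],[0,0,0.2,0],[0,0,0.1,0],[0,0,0,0],[0,0,0,0]],
  ],
)

```text
time: 18.45
tcp_pos: [0.4436, 0.0154, 0.0065]
tool_rot: [0.0, 1.0, -0.004, 0.0]
wrist_force: [0.3, 0.6, 0.4]
width: 1.001
finger_force: 0.0
```

play_rows(
  moves=[
    [[0,0,0,0],[0,0,0,0],[0,0,0,0],[0,0,0,0],[0,0,0,0],[0,0,0,0]],
  ],
  jaw=40,
)

```text
time: 19.05
tcp_pos: [0.4435, 0.0154, 0.0076]
tool_rot: [0.0, 1.0, -0.004, 0.001]
wrist_force: [-0.8, -1.1, 6.4]
width: 0.612
finger_force: 30.1
```

Run:
```python
from h import *
go(.583,.0106,.107)
```

```text
phi -90.5 tcp [0.4435 0.0154 0.0076] spin 0.0 shift [ 1.396  0.037 -0.994]
```

play_rows(
  moves=[
    [[0,0,-0.2,0],[0,0,-0.3,0],[0,0,-0.3,0],[0.15,0.04,-0.2,0],[0.3,0,0,0],[0.35,0,0,0],[0.35,0,0,0],[0.25,0,0,0],[0,0,0,0],[0,0,0,0]],
  ],
)

```text
time: 20.05
tcp_pos: [0.5821, 0.0104, 0.1064]
tool_rot: [0.0, 1.0, -0.004, -0.0]
wrist_force: [-0.3, -0.1, -0.4]
width: 0.612
finger_force: 32.0
```

Run:
```python
from h import *
find(['kit_tray','tape_roll','clip_a'],('wrist',))
go(.583,.0106,.012)
```

```text
wrist tape_roll 0.87 [324. 329.] ztop 117.7 med [0.586 0.011 0.117] rect [582.9  10.6] [52.4 54.2] 89.9 n 12878 desk 0.4
wrist clip_a 0.73 [320. 108.] ztop 20.6 med [0.666 0.011 0.015] rect [667.2  10.8] [31.8 13.8] 88.2 n 2454 desk 0.4
wrist clip_a 0.44 [637. 438.] ztop 4.7 med [ 0.408 -0.247  0.003] rect [ 405.8 -248.3] [10.5  3.8] 6.1 n 30 desk 0.4
phi -90.5 tcp [0.5809 0.0104 0.1063] spin 0.0 shift [ 0.021 -0.002  0.943]
```

play_rows(
  moves=[
    [[0.01,0,0.2,0],[0,0,0.3,0],[0,0,0.25,0],[0,0,0.15,0],[0,0,0.04,0],[0,0,0,0],[0,0,0,0]],
  ],
)

```text
time: 20.95
tcp_pos: [0.5834, 0.0103, 0.013]
tool_rot: [0.0, 1.0, -0.004, 0.0]
wrist_force: [-0.4, 1.2, -0.7]
width: 0.607
finger_force: 32.0
```

play_rows(
  moves=[
    [[0,0,0,0],[0,0,0,0],[0,0,0,0],[0,0,-0.1,0],[0,0,-0.3,0],[0,0,-0.4,0],[0,0,-0.4,0],[0,0,-0.4,0],[0,0,0,0]],
  ],
  jaw=68,
)

```text
time: 21.85
tcp_pos: [0.5879, 0.0101, 0.1795]
tool_rot: [0.0, 1.0, -0.004, 0.007]
wrist_force: [0.9, 0.6, 1.3]
width: 0.799
finger_force: 0.0
```

Run:
```python
from h import *
find(['kit_tray','clip_a','tape_roll'],('wrist',))
go(.4065,-.265,.16,-62.9)
```

```text
wrist kit_tray 0.63 [322. 165.] ztop 17.4 med [0.634 0.01  0.005] rect [622.6  10.5] [130.4 160.4] 90.0 n 27863 desk 0.4
wrist clip_a 0.69 [166. 359.] ztop 16.4 med [0.444 0.156 0.015] rect [511.6 113.3] [ 94.4 229.5] 71.4 n 1040 desk 0.4
wrist clip_a 0.67 [322. 122.] ztop 20.4 med [0.665 0.01  0.014] rect [667.1  10.6] [31.7 13.8] 87.9 n 1468 desk 0.4
wrist clip_a 0.62 [601. 389.] ztop 16.3 med [ 0.411 -0.263  0.01 ] rect [ 407.9 -264.1] [13.3 32. ] 28.5 n 953 desk 0.4
wrist tape_roll 0.57 [326. 232.] ztop 23.2 med [0.585 0.011 0.022] rect [584.2  10.9] [53.6 53. ] 1.0 n 2826 desk 0.4
phi -90.5 tcp [0.5823 0.0104 0.1715] spin -0.612 shift [-2.82   1.651  0.115]
```

play_rows(
  moves=[
    [[0,0,0,-0.16],[0,0,0,-0.16],[0,0,0,-0.16],[-0.2,0.12,0,-0.13],[-0.42,0.25,0.02,0],[-0.42,0.25,0.02,0],[-0.42,0.25,0.02,0],[-0.42,0.25,0.02,0],[-0.42,0.25,0.02,0],[-0.3,0.16,0.02,0]],
  ],
  jaw=60,
)

```text
time: 23.05
tcp_pos: [0.4165, -0.244, 0.1585]
tool_rot: [-0.001, 0.973, 0.233, -0.002]
wrist_force: [0.4, -0.2, -0.3]
width: 0.706
finger_force: 0.0
```

play_rows(
  moves=[
    [[-0.2,0.1,0,0],[0,0,0,0],[0,0,0,0]],
  ],
)

```text
time: 23.35
tcp_pos: [0.4051, -0.2601, 0.159]
tool_rot: [-0.001, 0.973, 0.232, -0.001]
wrist_force: [0.5, 0.4, 0.1]
width: 0.7
finger_force: 0.0
```

Run:
```python
from h import *
find(['clip_a','box_lid'],('wrist',))
go(.4065,-.265,.006,-62.9)
```

```text
wrist clip_a 0.67 [331. 223.] ztop 16.5 med [ 0.408 -0.266  0.01 ] rect [ 406.5 -265.4] [13.3 31.9] 27.0 n 1310 desk 0.2
wrist box_lid 0.96 [421.  61.] ztop 12.9 med [ 0.537 -0.271  0.011] rect [ 547.3 -260.8] [112.7 142.3] 6.0 n 26867 desk 0.2
phi -62.9 tcp [ 0.4063 -0.2596  0.1597] spin -0.001 shift [-0.023  0.049  1.537]
```

play_rows(
  moves=[
    [[-0.02,0.05,0.2,0],[0,0,0.35,0],[0,0,0.35,0],[0,0,0.35,0],[0,0,0.2,0],[0,0,0.08,0],[0,0,0,0],[0,0,0,0]],
  ],
)

```text
time: 24.3
tcp_pos: [0.4075, -0.2661, 0.0079]
tool_rot: [0.0, 0.972, 0.234, 0.0]
wrist_force: [0.2, -0.2, 0.5]
width: 0.706
finger_force: 0.0
```

play_rows(
  moves=[
    [[0,0,0,0],[0,0,0,0],[0,0,0,0],[0,0,0,0],[0,0,0,0],[0,0,0,0],[0,0,0,0]],
  ],
  jaw=15,
)

```text
time: 25.0
tcp_pos: [0.4073, -0.2666, 0.0086]
tool_rot: [0.001, 0.972, 0.233, 0.001]
wrist_force: [0.6, 0.8, 7.6]
width: 0.36
finger_force: 29.4
```

play_rows(
  moves=[
    [[0,0,-0.2,0],[0,0,-0.35,0],[0,0,-0.4,0],[0,0,-0.3,0],[0,0,-0.1,0],[0,0,0,0]],
  ],
)

```text
time: 25.6
tcp_pos: [0.4074, -0.2668, 0.1441]
tool_rot: [0.002, 0.972, 0.233, 0.001]
wrist_force: [0.4, -0.0, -0.7]
width: 0.358
finger_force: 29.9
```

Run:
```python
from h import *
c,s=np.cos(np.radians(12.5)),np.sin(np.radians(12.5))
go(.5925+.045*c,.259+.045*s,.14,-77.5)
go(.5925+.045*c,.259+.045*s,.14)
```

```text
phi -63.0 tcp [ 0.4074 -0.2668  0.1441] spin 0.322 shift [ 3.395 -4.733  0.041]
phi -63.0 tcp [ 0.4074 -0.2668  0.1441] spin 0.0 shift [ 4.471 -3.734  0.041]
```

play_rows(
  moves=[
    [[0,0,0,0.16],[0,0,0,0.16],[0.15,-0.21,0,0],[0.25,-0.35,0,0],[0.3,-0.42,0,0],[0.3,-0.42,0,0],[0.3,-0.42,0,0],[0.3,-0.42,0,0],[0.3,-0.42,0,0],[0.3,-0.42,0,0]],
  ],
)

```text
time: 26.6
tcp_pos: [0.5493, 0.0755, 0.14]
tool_rot: [0.0, 0.994, 0.11, -0.002]
wrist_force: [0.7, 0.3, -0.5]
width: 0.356
finger_force: 29.9
```

play_rows(
  moves=[
    [[0.3,-0.42,0,0],[0.3,-0.42,0,0],[0.3,-0.42,0,0],[0.2,-0.28,0,0],[0.1,-0.13,0,0],[0,0,0,0],[0,0,0,0]],
  ],
)

```text
time: 27.3
tcp_pos: [0.6277, 0.257, 0.1406]
tool_rot: [0.001, 0.994, 0.11, -0.002]
wrist_force: [0.0, 0.1, -0.0]
width: 0.36
finger_force: 29.9
```

Run:
```python
from h import *
c,s=np.cos(np.radians(12.5)),np.sin(np.radians(12.5))
go(.5925+.045*c,.259+.045*s,.013,-77.5)
find(['clip_a','kit_box','eraser'],('wrist',),f='cb')
```

```text
phi -77.4 tcp [0.6277 0.257  0.1406] spin 0.002 shift [ 0.11  -0.096  1.276]
wrist clip_a 0.93 [630. 246.] ztop 15.9 med [0.663 0.026 0.009] rect [655.5  19.9] [42.3 12. ] 27.2 n 669 desk 0.3
wrist clip_a 0.74 [321. 310.] ztop 148.3 med [0.632 0.258 0.142] rect [629.4 258. ] [13.5 31.7] 6.6 n 4028 desk 0.3
wrist kit_box 0.87 [309. 237.] ztop 35.2 med [0.619 0.264 0.005] rect [594.8 259.6] [162.2 130. ] 12.2 n 28443 desk 0.3
wrist kit_box 0.51 [585. 290.] ztop 17.4 med [0.625 0.046 0.005] rect [622.7  17.9] [160.3 118.3] 0.3 n 15501 desk 0.3
wrist eraser 0.72 [323. 338.] ztop 17.5 med [0.541 0.238 0.017] rect [539.7 238.2] [ 9.  14.5] 6.4 n 117 desk 0.3
```

View pics/cbwrist.png

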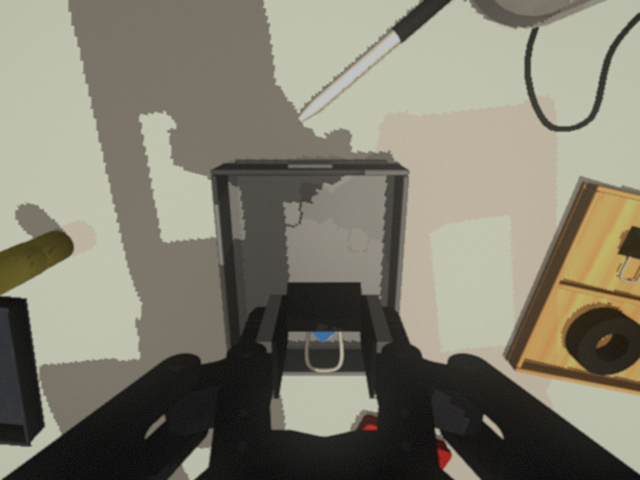

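play_rows(
  moves=[
    [[0.1,-0.09,0.2,0],[0,0,0.35,0],[0,0,0.3,0],[0,0,0.25,0],[0,0,0.13,0],[0,0,0.04,0],[0,0,0,0],[0,0,0,0]],
  ],
)

```text
time: 28.3
tcp_pos: [0.6381, 0.2694, 0.0169]
tool_rot: [-0.0, 0.994, 0.11, 0.001]
wrist_force: [1.1, 0.1, -0.3]
width: 0.36
finger_force: 29.9
```

play_rows(
  moves=[
    [[0,0,0,0],[0,0,0,0],[0,0,0,0],[0,0,-0.1,0],[0,0,-0.3,0],[0,0,-0.4,0],[0,0,-0.4,0],[0,0,-0.4,0],[0,0,0,0]],
  ],
  jaw=52,
)

```text
time: 29.2
tcp_pos: [0.6411, 0.2709, 0.184]
tool_rot: [-0.002, 0.994, 0.11, 0.007]
wrist_force: [1.1, -0.1, 0.0]
width: 0.606
finger_force: 0.0
```

Run:
```python
from h import *
find(['clip_a','kit_box','eraser'],('wrist',))
find(['box_lid'],('top',))
go(.54,-.257,.20,-84.4)
```

```text
wrist clip_a 0.78 [613. 252.] ztop 20.4 med [0.667 0.015 0.012] rect [667.2  11.2] [34.1 13.6] 89.1 n 1295 desk 0.4
wrist clip_a 0.72 [323. 222.] ztop 20.5 med [0.64  0.27  0.014] rect [638.3 270. ] [13.3 31.7] 12.6 n 1103 desk 0.4
wrist kit_box 0.71 [323. 263.] ztop 34.1 med [0.6   0.259 0.005] rect [594.3 259.4] [162.4 130.1] 12.4 n 25214 desk 0.4
wrist eraser 0.71 [328. 307.] ztop 17.4 med [0.558 0.25  0.016] rect [555.6 249.2] [46.4 20.6] 54.3 n 1214 desk 0.4
top box_lid 0.89 [411. 229.] ztop 16.9 med [ 0.575 -0.255  0.01 ] rect [ 576.2 -256.9] [172.  140.7] 5.7 n 2687 desk -0.3
phi -77.4 tcp [0.6357 0.2688 0.1735] spin 0.155 shift [-1.465  5.14  -0.265]
```

play_rows(
  moves=[
    [[0,0,-0.1,0.15],[-0.07,0.25,-0.2,0],[-0.12,0.45,0,0],[-0.12,0.45,0,0],[-0.12,0.45,0,0],[-0.12,0.45,0,0],[-0.12,0.45,0,0],[-0.12,0.45,0,0],[-0.12,0.45,0,0],[-0.12,0.45,0,0]],
  ],
)

```text
time: 30.5
tcp_pos: [0.5723, -0.1257, 0.2038]
tool_rot: [-0.0, 0.999, 0.051, -0.001]
wrist_force: [0.6, -0.1, 0.0]
width: 0.609
finger_force: 0.0
```

play_rows(
  moves=[
    [[-0.12,0.45,0,0],[-0.1,0.4,0,0],[-0.08,0.3,0,0],[0,0.12,0,0],[0,0,0,0],[0,0,0,0]],
  ],
)

```text
time: 31.1
tcp_pos: [0.5565, -0.2525, 0.2044]
tool_rot: [-0.001, 0.999, 0.051, -0.001]
wrist_force: [0.2, 0.1, 0.1]
width: 0.606
finger_force: 0.0
```

Run:
```python
from h import *
d=shot('wrist'); P=cloud(d); save(d,'lid.png')
for r in env.cut_out('box_lid','wrist')[:1]:
    p=P[r['mask']]; print(r['conf'])
    for lo,hi in ((.006,.02),(.03,.05)):
        t=p[(p[:,2]>lo)&(p[:,2]<hi)]; b=cv2.minAreaRect(t[:,:2].astype(np.float32)*1000); print(len(t),np.round(b[0]+b[1]+(b[2],),1),np.percentile(t[:,2],[10,50,90]).round(4))
go(.5762,-.257,.016,-84.4)
```

```text
0.76
29111 [ 577.5 -258.   172.2  142.4    5.5] [0.0104 0.0114 0.0125]
1151 [ 578.  -257.9   59.2   13.9    5.3] [0.0349 0.0369 0.038 ]
phi -84.1 tcp [ 0.5567 -0.2518  0.2048] spin 0.007 shift [0.189 0.07  1.888]
```

View pics/lid.png

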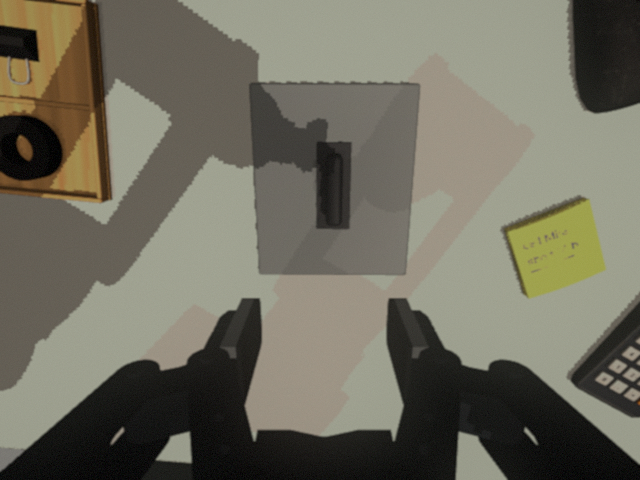

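Run:
```python
from h import *
go(.5775,-.258,.0165,-84.6)
```

```text
phi -84.1 tcp [ 0.5567 -0.2518  0.2048] spin 0.012 shift [0.201 0.081 1.883]
```

play_rows(
  moves=[
    [[0.1,0.04,0.2,0],[0.1,0.04,0.35,0],[0,0,0.35,0],[0,0,0.35,0],[0,0,0.35,0],[0,0,0.2,0],[0,0,0.07,0],[0,0,0,0],[0,0,0,0]],
  ],
  jaw=45,
  newtons=80,
)

```text
time: 32.1
tcp_pos: [0.5786, -0.2593, 0.0195]
tool_rot: [0.0, 0.999, 0.051, 0.001]
wrist_force: [0.5, -0.5, 0.4]
width: 0.531
finger_force: 0.0
```

Run:
```python
from h import *
go(.5775,-.258,.0165,-84.6)
```

```text
phi -84.1 tcp [ 0.5786 -0.2593  0.0195] spin 0.011 shift [-0.01  -0.014  0.03 ]
```

play_rows(
  moves=[
    [[0,0,0.03,0],[0,0,0,0],[0,0,0,0],[0,0,0,0],[0,0,0,0],[0,0,0,0],[0,0,0,0],[0,0,0,0]],
  ],
  jaw=2,
)

```text
time: 32.9
tcp_pos: [0.5781, -0.2597, 0.0166]
tool_rot: [0.0, 0.999, 0.051, 0.001]
wrist_force: [-0.2, 0.7, 6.3]
width: 0.145
finger_force: 79.8
```

play_rows(
  moves=[
    [[0,0,-0.1,0],[0,0,-0.2,0],[0,0,-0.25,0],[0,0,-0.25,0],[0,0,-0.25,0],[0,0,-0.15,0],[0,0,0,0],[0,0,0,0]],
  ],
)

```text
time: 33.7
tcp_pos: [0.5771, -0.2595, 0.1353]
tool_rot: [0.0, 0.999, 0.051, 0.0]
wrist_force: [0.7, -0.2, -1.9]
width: 0.146
finger_force: 78.9
```

Run:
```python
from h import *
go(.5933,.2591,.137,-77.6)
find(['box_lid'],('top','side'))
```

```text
phi -84.2 tcp [ 0.5771 -0.2595  0.1353] spin -0.146 shift [ 1.272 -5.03  -0.017]
top box_lid 0.65 [416. 229.] ztop 134.5 med [ 0.55  -0.248  0.129] rect [ 574.6 -238.7] [169.9 178.1] 6.9 n 1422 desk -0.4
side box_lid 0.84 [285. 180.] ztop 139.2 med [ 0.574 -0.244  0.129] rect [ 578.1 -253.3] [22.4 57.8] 89.6 n 882 desk 0.0
```

play_rows(
  moves=[
    [[0,0,0,-0.08],[0.02,-0.1,0,-0.07],[0.05,-0.2,0,0],[0.08,-0.3,0,0],[0.09,-0.37,0,0],[0.09,-0.37,0,0],[0.09,-0.37,0,0],[0.09,-0.37,0,0],[0.09,-0.37,0,0],[0.09,-0.37,0,0]],
  ],
)

```text
time: 34.9
tcp_pos: [0.5827, 0.0334, 0.1348]
tool_rot: [-0.0, 0.994, 0.109, -0.001]
wrist_force: [0.3, 0.3, -1.9]
width: 0.143
finger_force: 78.8
```

play_rows(
  moves=[
    [[0.09,-0.37,0,0],[0.09,-0.37,0,0],[0.09,-0.37,0,0],[0.09,-0.37,0,0],[0.08,-0.3,0,0],[0.06,-0.25,0,0],[0.04,-0.15,0,0],[0.02,-0.1,0,0],[0,0,0,0],[0,0,0,0]],
  ],
)

```text
time: 35.9
tcp_pos: [0.5884, 0.2647, 0.1351]
tool_rot: [0.0, 0.994, 0.11, -0.0]
wrist_force: [0.2, -0.4, -0.7]
width: 0.143
finger_force: 78.8
```

Run:
```python
from h import *
go(.5933,.2591,.052,-77.6)
find(['box_lid','kit_box'],('top','side'),dz=.012)
d=shot('side'); P=cloud(d); m=env.cut_out('box_lid','side')[0]['mask']; p=P[m]; p=p[(p[:,2]>.12)&(p[:,2]<.135)]
A=np.c_[p[:,:2]-p[:,:2].mean(0),np.ones(len(p))]; print('plane',np.linalg.lstsq(A,p[:,2],rcond=None)[0])
d=shot('side'); a=d['img'][180:380,180:400]; save({'img':cv2.resize(a,(660,600))},'lidside.png')
```

```text
phi -77.4 tcp [0.5884 0.2647 0.1351] spin 0.004 shift [0.036 0.065 0.831]
top box_lid 0.7 [235. 233.] ztop 134.8 med [0.554 0.247 0.129] rect [553.1 256.7] [237.5 146.6] 14.4 n 1588 desk -0.5
top kit_box 0.62 [262. 222.] ztop 123.2 med [0.591 0.197 0.014] rect [575.8 191.1] [120.6  21.2] 2.0 n 290 desk -0.5
top kit_box 0.55 [234. 234.] ztop 134.0 med [0.555 0.252 0.129] rect [587.7 264.5] [170.1 140.3] 11.9 n 1369 desk -0.5
side box_lid 0.63 [272. 246.] ztop 132.3 med [0.589 0.28  0.13 ] rect [589.9 265.3] [170.2 145.3] 13.1 n 2146 desk -0.0
side kit_box 0.69 [250. 296.] ztop 20.2 med [0.639 0.272 0.016] rect [638.9 269.7] [18. 34.] 17.3 n 79 desk -0.0
side kit_box 0.66 [271. 294.] ztop 33.7 med [0.6   0.24  0.016] rect [595.3 259.7] [163.1 139.1] 11.8 n 3028 desk -0.0
plane [-0.00093359 -0.00626287  0.12960762]
```

View pics/lidside.png

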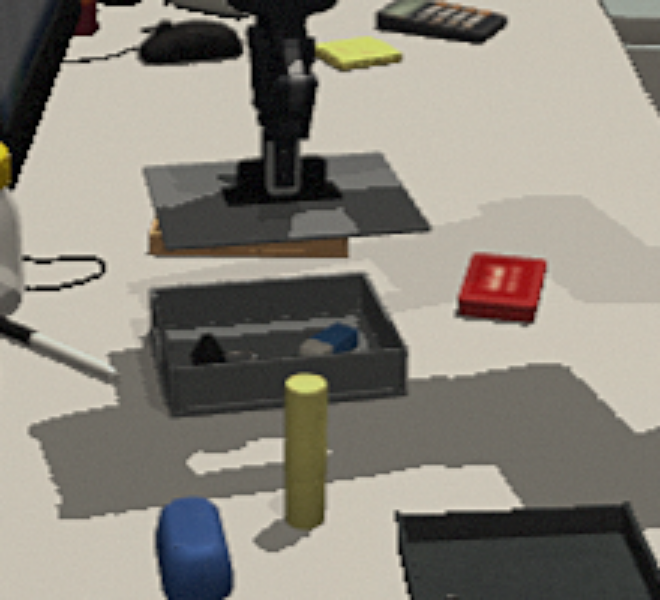

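play_rows(
  moves=[
    [[0.03,0.06,0,0],[0,0,0.2,0],[0,0,0.25,0],[0,0,0.2,0],[0,0,0.08,0],[0,0,0,0],[0,0,0,0],[0,0,0,0]],
  ],
)

```text
time: 37.15
tcp_pos: [0.5942, 0.2606, 0.0636]
tool_rot: [-0.0, 0.994, 0.11, 0.001]
wrist_force: [0.7, -0.5, -1.3]
width: 0.142
finger_force: 78.9
```

Run:
```python
from h import *
go(.5933,.2591,.0466,-77.6)
```

```text
phi -77.4 tcp [0.5942 0.2606 0.0636] spin 0.004 shift [-0.012  0.013  0.17 ]
```

play_rows(
  moves=[
    [[-0.01,0.01,0.04,0],[0,0,0.04,0],[0,0,0.04,0],[0,0,0.03,0],[0,0,0.01,0],[0,0,0,0],[0,0,0,0]],
  ],
)

```text
time: 37.85
tcp_pos: [0.5921, 0.259, 0.0466]
tool_rot: [0.0, 0.994, 0.11, -0.0]
wrist_force: [-2.8, -0.1, 3.3]
width: 0.141
finger_force: 79.5
```

Seated with light contact; release and retreat.

play_rows(
  moves=[
    [[0,0,0,0],[0,0,0,0],[0,0,0,0],[0,0,0,0],[0,0,-0.1,0],[0,0,-0.3,0],[0,0,-0.4,0],[0,0,-0.4,0],[0,0,-0.4,0],[0,0,0,0]],
  ],
  jaw=45,
)

```text
time: 38.85
tcp_pos: [0.5964, 0.2606, 0.2144]
tool_rot: [-0.002, 0.994, 0.11, 0.007]
wrist_force: [0.4, 0.1, 0.6]
width: 0.526
finger_force: 0.0
```

play_rows(
  moves=[
    [[-0.3,0.2,0,0],[-0.4,0.3,0,0],[-0.3,0.3,0,0],[0,0,0,0],[0,0,0,0],[0,0,0,0]],
  ],
)

```text
time: 39.45
tcp_pos: [0.5133, 0.1598, 0.2068]
tool_rot: [-0.0, 0.994, 0.11, 0.001]
wrist_force: [-0.1, -0.1, -0.2]
width: 0.524
finger_force: 0.0
```

Run:
```python
from h import *
find(['box_lid','kit_tray','clip_a','tape_roll','ink_pad','glue_stick'],('side','wrist'))
d=shot('wrist'); save(d,'fin.png'); P=cloud(d); m=env.cut_out('box_lid','wrist')[0]['mask']; p=P[m]
b=p[p[:,2]>.055]; print('bar',cv2.minAreaRect(b[:,:2].astype(np.float32)*1000))
p=p[(p[:,2]>.03)&(p[:,2]<.05)]
A=np.c_[p[:,:2]-p[:,:2].mean(0),np.ones(len(p))]; print('plane',np.linalg.lstsq(A,p[:,2],rcond=None)[0],cv2.minAreaRect(p[:,:2].astype(np.float32)*1000))
```

```text
side box_lid 0.64 [272. 284.] ztop 50.6 med [0.593 0.271 0.041] rect [592.9 263.7] [58.4 21.5] 9.1 n 2643 desk -0.0
side kit_tray 0.64 [253. 254.] ztop 17.1 med [0.634 0.02  0.007] rect [624.8  10.9] [159.  139.3] 0.4 n 1330 desk -0.0
side clip_a 0.52 [248. 250.] ztop 20.2 med [0.666 0.021 0.014] rect [668.3  13.7] [28.3 11.5] 88.9 n 61 desk -0.0
side tape_roll 0.65 [278. 247.] ztop 22.8 med [0.585 0.027 0.019] rect [584.   11.7] [57.2 49.2] 82.0 n 262 desk -0.0
side ink_pad 0.64 [345. 276.] ztop 16.3 med [0.426 0.157 0.015] rect [425.1 144.5] [95.2 59.7] 78.3 n 568 desk -0.0
side glue_stick 0.78 [280. 330.] ztop 89.1 med [0.567 0.467 0.051] rect [566.2 458.5] [18.9 24. ] 2.2 n 628 desk -0.0
wrist box_lid 0.91 [219.  96.] ztop 43.0 med [0.587 0.255 0.041] rect [579.2 256.4] [145.3 142.1] 12.5 n 37006 desk 0.2
wrist kit_tray 0.75 [528. 104.] ztop 17.4 med [0.637 0.01  0.005] rect [622.6  10.7] [131.1 160.3] 89.9 n 27628 desk 0.2
wrist kit_tray 0.39 [218.  96.] ztop 43.0 med [0.587 0.255 0.041] rect [579.2 256.4] [145.3 142. ] 12.5 n 36879 desk 0.2
wrist clip_a 0.85 [541.  68.] ztop 20.7 med [0.664 0.013 0.014] rect [666.5  11.1] [32.7 13.7] 88.3 n 1472 desk 0.2
wrist tape_roll 0.58 [518. 169.] ztop 23.3 med [0.585 0.013 0.022] rect [584.   11.3] [53.3 53.8] 50.8 n 3127 desk 0.2
wrist ink_pad 0.97 [319. 297.] ztop 16.5 med [0.427 0.144 0.016] rect [449.6 143.5] [101.2 110.9] 79.5 n 5393 desk 0.2
wrist ink_pad 0.35 [540.  70.] ztop 20.6 med [0.664 0.013 0.014] rect [666.5  11.1] [32.6 13.7] 88.3 n 1533 desk 0.2
wrist glue_stick 0.55 [ 2. 74.] ztop 8.0 med [0.565 0.446 0.005] rect [564.7 446.7] [ 5.  16.6] 82.5 n 146 desk 0.2
bar ((600.1165771484375, 224.0531005859375), (59.635597229003906, 87.15845489501953), 13.525717735290527)
plane [5.87470136e-04 9.94628170e-05 4.14024531e-02] ((578.9746704101562, 256.3621520996094), (145.75274658203125, 142.01925659179688), 12.542235374450684)
```

View pics/fin.png

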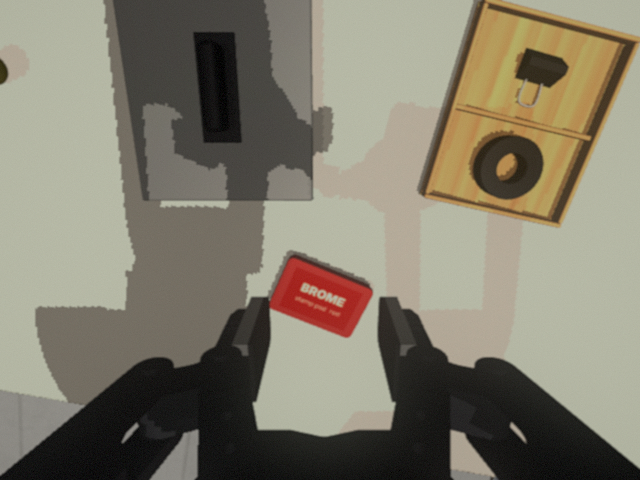

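The picture shows the lid flat on the box (218, 96). The clip (541, 68) and tape (508, 165) lie in separate tray compartments, and the ink pad (320, 295) has not moved.

```bash
python3 -c "
from h import *
print(env.finish_job())"
```

```text
the job is handed in; nothing more can be done
None
```

I made up both kits and handed the job in at about 40 s of the 128 s allowed; no verdict came back. The last measurements had the box lid seated flat and all the stock lying flat in place, with the ink pad and glue stick unmoved.

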